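# Refit the grill plate and set the timer

### The arm

A 7-joint arm with a two-finger parallel gripper is mounted at the origin on a cart in front of the work surface, level with it; the furniture and walls round the work are solid. World frame = base frame: x ahead of the robot, y to its left, z up, the work surface at z = 0. Lengths are in m, angles in rad, forces in N, time in s.
With the tool pointing down it reaches from about 0.425 to 0.875 m from the base axis. Payload 4.7 kg.
Tool frame: the origin (TCP) lies midway between the tips of the shut fingers; the grasp point (between the pads) lies 19 mm behind it; z points along the fingers, y is the line along which they close (so a half turn about z gives the same grasp; the last joint's range is limited). The gripper opens to 87 mm and grips with 3 to 60 N. Pads are 19 mm wide; open, the fingers measure 117 mm over their backs; the gripper's body (75 mm by 190 mm) begins 51 mm behind the grasp point.
Start: joints at [1.251, 0.321, -0.07, 1.45, 0.023, 1.371, -0.057], TCP at [0.213, -0.614, 0.223] pointing down, gripper open.
Joint ranges: [-2.86, 2.86], [-0.3, 2.09], [-1.38, 1.24], [0.06, 2.45], [-1.56, 4.7], [0.09, 2.05], [-2.69, 2.69]. Speed limits (rad/s): [2.57, 2.57, 3.14, 3.14, 3.14, 3.14, 3.14].

### API

Orientations are given as a rotation vector (axis times angle).
In Python, from bench import ctrl gives the robot as it stands. The module is installed in compiled form; this text tells all that it offers.
- The arm moves only by the shell command python3 -m handwheel 'ROWS' [FORCE]. ROWS is JSON, a list of rows, each a list of 7 numbers: the finger opening in m, from 0 to 0.087, then the shift along the tool's x, y, z in m, then the turn, a rotation vector about the tool's x, y, z in degrees. A call has 1 to 12 rows; each row shifts and turns the commanded pose from where the row before left it, along the tool's axes as they then stand; what a row does not reach is not made up. A row lasts 1/8 s, in which the tool goes at most 62.5 mm and 10.7 degrees, less where a joint would pass 70% of its speed; a pose out of reach is approached as far as the arm can. A call is refused whole if a number of a shift passes 0.0625 or a number of a turn 10.7, either way. A call with a gripper value outside its range is refused whole. The fingers move at their own pace and stop on an object; FORCE is the grip in N (left out, the last holds). Time passes only in rows, so rows that do not move let the fingers close. It gives the time, the measured TCP pose, the force, the opening and the grip force at its end, in the units of the state.
- ctrl.get_state(): the state, without advancing time (a new reading comes with each control period).
- ctrl.get_image(name): name is "side" or "top" or "wrist"; returns (picture, depth): 400x640x3 uint8, blue, green, red; 400x640 float32, m along the optical axis (not along the pixel's ray), 0 where there is no reading.
- ctrl.camera_info(name): a dict with "intrinsics" (3x3 intrinsics, pixels), "R" (3x3) and "t" (3): a world point X has camera coordinates R X + t. Camera axes: x right, y down, z forward; pixel columns grow to the right and rows downward; lengths in m; the calibration is good to about 2 mm. The wrist camera is an equidistant fisheye: a pixel r from the principal point sees the ray r / f radians off the axis. A picture is of the moment at which its call begins: read the wrist's pose just before it. camera_info takes no time and is no camera call; for the wrist camera it gives the pose at the moment of the call.
- ctrl.close_job(): hands the job in; it is judged then, once.
The state is a dict: "time": time; "joint_positions": joint angles; "qd": joint speeds; "joint_torque": joint torques, N m; "position": TCP position; "tool_rot": TCP orientation; "ft_force": force on the tool from outside, world axes, zero at the start; "torque": the same for the moment, N m; "grip_width": opening from 0.0 (shut) to 1.0 (fully open); "grip_force": force on a finger pad.
Only numpy, scipy, OpenCV 4.12 (cv2) and the standard library are available. Lean on these libraries where they do the work, as an engineer would, in place of code of your own. Each camera call takes 0.05 s, during which the arm holds its last target. There are 200 camera calls.

### The job

Put the washed plate back on the table grill: carry it by its handle with the front raised, hook both rear tabs under the grill's steel lip, then lower the front by the handle, without letting it drop, until the plate lies flat and fully home in the well. Only then set the timer to 6 minutes: as with any spring timer, first turn it clearly past its top mark (10 minutes, red), then back to 6. Leave the glass, salt mill, spice jar and mug standing where they are.

Things in the scene. Friction and masses are not known exactly. Their poses are not given: they have to be found in the camera images.
- grill: Table grill, steel and black, 210 (x) x 250 (y) mm, fixed. Origin: centre of its underside; x to its back, y to its left, z up; the front faces the robot roughly. On the left an open well (174 x 156 mm) for the plate, behind it a wall and splash guard up to z = 122 mm. On the right the timer deck, y = -125 to -56 mm, top z = 56 mm.
- lip_edge (a point): Middle of the lower front edge of the grill's steel lip: grill frame x 74, y 34, z 60 mm, axes as the grill's. The lip runs the whole width of the well, overhangs the rear ledge by 12 mm (the rear stop wall is 12 mm behind this point), its underside is 12 mm over the ledge, its top 5 mm higher.
- well (a point): Where the plate's origin lies when home (+-3 mm in x and y): grill frame x -10, y 34, z 48 mm, axes as the grill's. The plate rests on a ledge all round the well at this height. From this point: inner face of the front rim at x = -78 mm, side rims at y = +-78 mm, all 8 mm high; rear stop wall at x = +96 mm.
- grill_plate: Dark ridged grill plate, loose, 0.34 to 0.53 kg, at first flat on the worktop, handle towards the robot. Origin: centre of the underside of its slab (150 x 150 x 10 mm, ridges 3 mm more); x to the rear tabs, z up. 168 mm long with tabs, 6 mm less than the well; 6 mm narrower too. Flat, the tabs meet the lip; with the front raised by 8 to 18 degrees they pass under it.
- plate_grip (a point): Centre of the plate's handle: plate frame x -62, y 0, z 40 mm, axes as the plate's. A brown wooden, flat-sided bar along the front edge, 14 mm thick (x), 68 mm long (y), z = 29 to 51 mm, on two posts at y = +-24 mm. Take it from above across its 14 mm thickness.
- tab_left (a point): Centre of the end face of the plate's left rear tab: plate frame x 93, y 48, z 2.5 mm, axes as the plate's. The tab is 32 mm wide, 5 mm thick, flush with the underside, and stands 18 mm out from the slab's rear edge.
- tab_right (a point): Centre of the end face of the plate's right rear tab: plate frame x 93, y -48, z 2.5 mm, axes as the plate's. The tab is 32 mm wide, 5 mm thick, flush with the underside, and stands 18 mm out from the slab's rear edge.
- timer (a joint): Timer knob angle, rad, growing clockwise from above; 0.125 rad a minute, end stop 1.5. Ticks every 2 minutes: 0 (long, black) at 0 rad, 2 at 0.25, 4 at 0.5, 6 (fourth tick) at 0.75, 8 at 1.0, 10 (top mark, long, red) at 1.25. Friction 0.05 N m: it stays where it is left. Starts between 0 and 1.5 minutes.
- timer_grip (a point): Middle of the timer knob's bar grip, 42 mm long, 12 mm thick, on an upright axis: grill frame x -15, y -91, z 76 mm; the bar reaches from z = 64 to 86 mm over a disc 45 mm wide. Its x points along the bar to the end with the white line (pointer): the grill's x turned by 0.75 rad minus the timer's angle.
- glass: clear drinking glass, 76 mm wide, 96 mm high, origin centre of underside; bystander
- salt_mill: small clear salt mill with grey cap, 44 mm wide, 90 mm high, origin centre of underside; bystander
- spice_jar: glass spice jar with red cap, 41 mm wide, 105 mm high, origin centre of underside; bystander
- mug: white mug with grey dots, 82 mm wide, 91 mm high, origin centre of underside; bystander

How it is judged:
By the outcome, as a careful person would: the job done as asked, in the order asked, and still so for the second after the job is handed in, with the robot touching nothing.
It also fails if it takes over 58 s, if anything falls off the work surface, if the arm or the gripper's body presses on something with over 40 N, if the wrist force passes 120 N, or if a joint passes its speed limit or range.

## Working session

There is one attempt and no reset: what is moved stays moved. The work goes in short steps, Python scripts to look and compute and a shell command to move; the robot and the scene stay as the last step left them, time stands still between calls to the robot, and variables do not carry over. Pictures are saved under pics/ and viewed, at most 10 in all, crops included, and the job is handed in when it is done.

```bash
mkdir -p pics; cat > h.py <<'E'
import numpy as np, cv2
from bench import ctrl
from scipy.spatial.transform import Rotation as R
def snap(n,f):
    info=ctrl.camera_info(n); im,d=ctrl.get_image(n); cv2.imwrite(f'pics/{f}.png',im); np.savez(f'{f}.npz',im=im,d=d,K=info['intrinsics'],R=info['R'],t=info['t']); return im,d
def load(f):
    z=np.load(f'{f}.npz'); return z['im'],z['d'],z['K'],z['R'],z['t']
def cloud(f):
    im,d,K,Rm,t=load(f); v,u=np.mgrid[:400,:640]
    P=np.stack([(u-K[0,2])/K[0,0]*d,(v-K[1,2])/K[1,1]*d,d],-1)
    return (P-t)@Rm   # R^T(P-t)
def st():
    s=ctrl.get_state(); print('t',round(s['time'],2),'p',np.round(s['position'],4),'F',np.round(s['ft_force'],1),'w',round(s['grip_width']*87,1),'gf',round(s['grip_force'],1)); return s
E
python3 - <<'E'
from h import *
s=st(); print(R.from_rotvec(s['tool_rot']).as_matrix().round(3))
for n in('top','side'):
    snap(n,n+'0'); i=ctrl.camera_info(n); print(n,np.round(i['intrinsics'],1).tolist(),np.round(i['R'],3).tolist(),np.round(i['t'],3))
E
```

```text
t 0.0 p [ 0.2127 -0.6136  0.2215] F [-0.3 -0.1  0.1] w 86.9 gf 0.0
[[ 0.945  0.328 -0.001]
 [ 0.328 -0.945  0.002]
 [-0.    -0.002 -1.   ]]
top [[421.3, 0.0, 317.7], [0.0, 421.3, 201.5], [0.0, 0.0, 1.0]] [[0.021, -1.0, 0.004], [-0.989, -0.022, -0.15], [0.15, -0.001, -0.989]] [-0.235  0.646  1.079]
side [[519.1, 0.0, 318.3], [0.0, 519.1, 195.7], [0.0, 0.0, 1.0]] [[-0.883, -0.47, 0.025], [-0.284, 0.49, -0.824], [0.375, -0.735, -0.566]] [0.467 0.351 1.086]
```

View pics/top0.png

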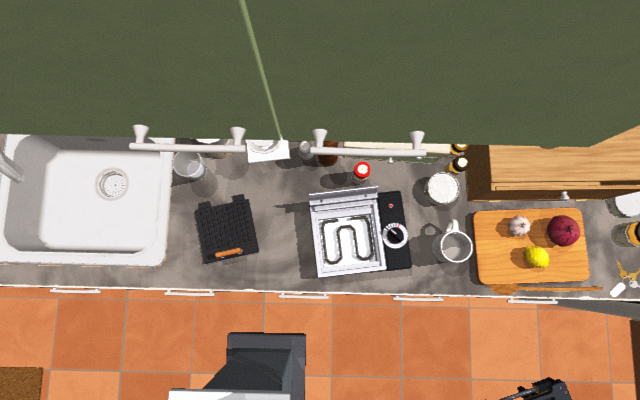

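View pics/side0.png

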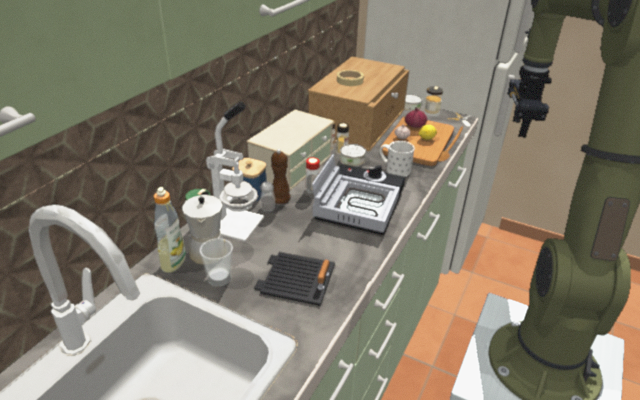

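The top view shows the plate at about (227,230) with its handle at (229,252). The grill is at (357,235), the knob at (395,236), the glass at (188,165), the spice jar at (362,172), the salt mill at about (305,150) and the mug at (455,245). The side view shows the same layout, with free space in front of the plate. Next, an enlarged crop.

```bash
python3 - <<'E'
from h import *
im,d,K,Rm,t=load('top0'); c=im[180:285,190:415]
cv2.imwrite('pics/c1.png',cv2.resize(c,None,fx=3.5,fy=3.5,interpolation=cv2.INTER_CUBIC))
P=cloud('top0')
for n,(u,v) in dict(table=(280,250),plate=(227,230),handle=(229,252),deck=(395,260),knob=(395,236),red=(362,172),glass=(188,165),mug=(455,245),guard=(343,194)).items(): print(n,P[v,u].round(3))
# plate: dark pixels near plate
box=np.zeros((400,640),bool); box[185:270,188:265]=1
m=box&(P[...,2]>.005)&(P[...,2]<.03)&(im.max(-1)<60)
q=P[m][:,:2].astype(np.float32); print('plate',len(q),cv2.minAreaRect(q))
m=box&(P[...,2]>.035)&(P[...,2]<.06)
q=P[m][:,:2].astype(np.float32); print('handle',len(q),cv2.minAreaRect(q),q.mean(0))
box[:]=0;box[180:285,300:415]=1
m=box&(P[...,2]>.03)&(P[...,2]<.062)
q=P[m][:,:2].astype(np.float32); print('grill',len(q),cv2.minAreaRect(q))
m=box&(P[...,2]>.075)&(P[...,2]<.095)&(P[...,1]<P[236,385,1])&(P[...,1]>P[236,407,1])
q=P[m]; print('knob',len(q),cv2.minAreaRect(q[:,:2].astype(np.float32)),q.mean(0))
E
```

```text
table [ 0.522 -0.121 -0.002]
plate [0.573 0.026 0.007]
handle [0.512 0.008 0.053]
deck [ 0.5   -0.427  0.053]
knob [ 0.561 -0.422  0.082]
red [ 0.721 -0.333  0.107]
glass [0.752 0.143 0.014]
mug [ 0.545 -0.6    0.009]
guard [ 0.664 -0.286  0.103]
plate 2793 ((0.578621506690979, 0.029827147722244263), (0.1650012731552124, 0.150101900100708), 13.574788093566895)
handle 145 ((0.5110177397727966, 0.013314520940184593), (0.014114798977971077, 0.0665760263800621), 13.128802299499512) [0.51072854 0.01311494]
grill 4506 ((0.588863730430603, -0.3303436040878296), (0.2517281174659729, 0.2490185648202896), 7.982905864715576)
knob 85 ((0.5642024278640747, -0.4241212010383606), (0.04135807603597641, 0.012045294046401978), 49.30525588989258) [ 0.56427182 -0.42380974  0.08526958]
```

View pics/c1.png

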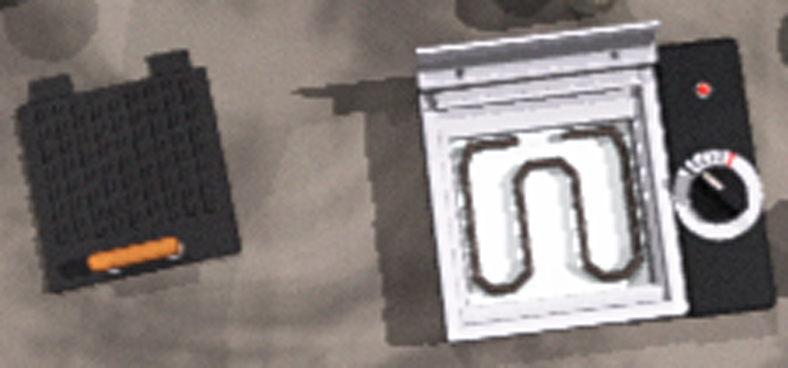

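The crop shows the plate yawed about +13° and the grill about +7°. The knob pointer is near the zero tick, with the red tick at crop (733,158). I'll refine the grill pose from its edges and plan the approach.

```bash
cat >> h.py <<'E'
def Rz(a): return R.from_euler('z',a,degrees=True)
DOWN=R.from_matrix([[0,1,0],[1,0,0],[0,0,-1.]])  # tool y along frame x, z down
def plan(p1,R1,n,s=None):
    """constant screw per-row shift (mm) and turn (deg), tool axes"""
    from scipy.linalg import logm,expm
    s=s or st(); R0=R.from_rotvec(s['tool_rot']); T=np.eye(4); T[:3,:3]=(R0.inv()*R1).as_matrix(); T[:3,3]=R0.inv().apply(np.array(p1)-s['position'])
    E=expm(np.real(logm(T))/n); print(n,'x mm',(E[:3,3]*1e3).round(2),'deg',R.from_matrix(E[:3,:3]).as_rotvec(degrees=True).round(2))
E
python3 - <<'E'
from h import *
im,d,K,Rm,t=load('top0');P=cloud('top0')
box=np.zeros((400,640),bool); box[180:285,300:420]=1
m=box&(P[...,2]>.046)&(P[...,2]<.066)
def line(pts):
    vx,vy,x,y=cv2.fitLine(np.array(pts,np.float32),cv2.DIST_HUBER,0,.001,.001).ravel(); return np.array([vx,vy]),np.array([x,y])
L=[];Rr=[];B=[]
for v in range(205,262):
    c=np.where(m[v])[0]; L.append(P[v,c[0],:2]); Rr.append(P[v,c[-1],:2])
for u in range(325,405):
    r=np.where(m[:,u])[0]; B.append(P[r[-1],u,:2])
for n,p in zip('LRB',(L,Rr,B)):
    v,c=line(p); a=np.degrees(np.arctan2(v[1],v[0])); nn=np.array([-v[1],v[0]]); print(n,round(a,2),c.round(4), 'resid',np.median(abs((np.array(p)-c)@nn)).round(4))
for yaw in (6,7,8):
    f=lambda p:np.median(Rz(-yaw).apply(np.c_[np.array(p),np.zeros(len(p))]),0)
    l,r,b=f(L)[1],f(Rr)[1],f(B)[0]; o=Rz(yaw).apply([b+.105-.0012,(l+r)/2,0]); k=o+Rz(yaw).apply([-.015,-.091,0]); print(yaw,'width',l-r,'origin',o.round(4),'knob',k.round(4))
h=np.array([.511,.0133,.13]); plan(h,Rz(13.4)*DOWN,14)
E
```

```text
L 7.71 [ 0.5758 -0.2081] resid 0.0007
R 8.01 [ 0.5716 -0.4561] resid 0.0007
B -83.13 [ 0.4685 -0.3471] resid 0.001
6 width 0.24592697009021525 origin [ 0.5713 -0.3326  0.    ] knob [ 0.5658 -0.4247  0.    ]
7 width 0.2454722541803364 origin [ 0.5713 -0.3325  0.    ] knob [ 0.5675 -0.4246  0.    ]
8 width 0.24497016792250764 origin [ 0.5717 -0.3324  0.    ] knob [ 0.5695 -0.4246  0.    ]
t 0.1 p [ 0.2127 -0.6137  0.2215] F [ 0.3 -0.9 -0.1] w 86.4 gf 0.0
14 x mm [54.   -5.96  6.55] deg [-0.01 -0.   -6.02]
```

```bash
python3 -m handwheel '[[0.087,0.054,-0.006,0,0,0,-6],[0.087,0.054,-0.006,0,0,0,-6],[0.087,0.054,-0.006,0,0,0,-6],[0.087,0.054,-0.006,0,0,0,-6],[0.087,0.054,-0.006,0,0,0,-6],[0.087,0.054,-0.006,0,0,0,-6],[0.087,0,0,0,0,0,0]]' && python3 - <<'E'
from h import *
s=st(); print(R.from_rotvec(s['tool_rot']).as_matrix().round(3).tolist()); im,d=snap('wrist','w1'); i=ctrl.camera_info('wrist'); print(np.round(i['intrinsics'],1).tolist(),np.round(i['R'],3).tolist(),np.round(i['t'],3), np.round(-i['R'].T@i['t'],3))
E
```

```text
time: 0.98
position: [0.4612, -0.3999, 0.2225]
tool_rot: [-2.776, -1.467, -0.004]
ft_force: [-0.8, 0.0, -0.8]
grip_width: 0.998
grip_force: 0.0
t 0.97 p [ 0.4612 -0.3999  0.2225] F [-0.8  0.  -0.8] w 86.8 gf 0.0
[[0.563, 0.826, 0.002], [0.826, -0.563, 0.003], [0.003, -0.0, -1.0]]
[[309.7, 0.0, 317.3], [0.0, 309.7, 201.2], [0.0, 0.0, 1.0]] [[0.823, -0.568, -0.001], [-0.543, -0.787, 0.293], [-0.167, -0.24, -0.956]] [-0.607 -0.103  0.371] [ 0.505 -0.336  0.384]
```

View pics/w1.png

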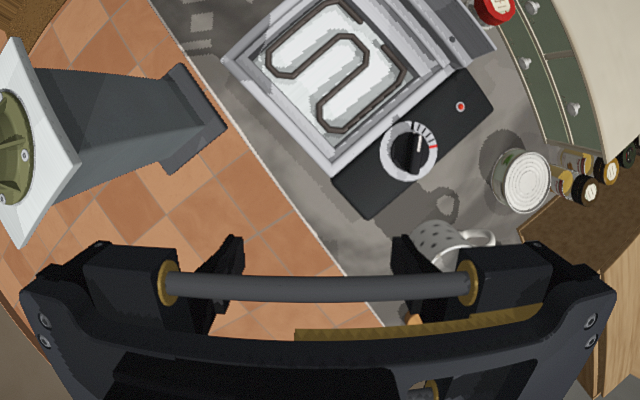

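The wrist view shows the whole grill: the front right corner at about (370,220), the front left at about (222,87), the knob at (408,150), and the lip and guard at upper right. Now the same measurement from the fisheye depth.

```bash
cat >> h.py <<'E'
def fcloud(f):
    im,d,K,Rm,t=load(f); v,u=np.mgrid[:400,:640]
    x=(u-K[0,2])/K[0,0]; y=(v-K[1,2])/K[1,1]; th=np.hypot(x,y)+1e-9; k=np.tan(th)/th*d
    return (np.stack([x*k,y*k,d],-1)-t)@Rm
E
python3 - <<'E'
from h import *
im=load('w1')[0]; d=load('w1')[1]; P=fcloud('w1')
m=(d>0)&(P[...,0]>.42)&(P[...,0]<.72)&(P[...,1]>-.5)&(P[...,1]<-.17)
m[230:]=0
for yaw in (7.0,7.7,8.4):
    G=Rz(-yaw).apply(P.reshape(-1,3)).reshape(P.shape)
    mm=m&(P[...,2]>.049)&(P[...,2]<.062)
    g=G[mm]
    # front edge: per y bin min x ; right: per x bin min y ; left: max y
    yb=((g[:,1]-g[:,1].min())/.004).astype(int); F=[(np.sort(g[yb==b,0])[:2].mean(),np.median(g[yb==b,1])) for b in np.unique(yb) if (yb==b).sum()>8]; F=np.array(F)
    xb=((g[:,0]-g[:,0].min())/.004).astype(int); Rt=np.array([(np.median(g[xb==b,0]),np.sort(g[xb==b,1])[:2].mean(),np.sort(g[xb==b,1])[-2:].mean()) for b in np.unique(xb) if (xb==b).sum()>8])
    sl=np.polyfit(F[5:-5,1],F[5:-5,0],1)[0]; fx=np.median(F[:,0]); r=np.median(Rt[:,1]); l=np.median(Rt[:,2])
    print(yaw,'front slope deg',np.degrees(sl).round(2),'right slope',np.degrees(np.polyfit(Rt[5:25,0],Rt[5:25,1],1)[0]).round(2),'width',(l-r).round(4),'o',Rz(yaw).apply([fx+.105,(l+r)/2,0]).round(4), Rz(yaw).apply([fx+.105,r+.125,0]).round(4))
k=m&(P[...,2]>.078)&(P[...,2]<.092)&(np.hypot(P[...,0]-.565,P[...,1]+.424)<.03)
q=P[k]; print('knob',len(q),cv2.minAreaRect(q[:,:2].astype(np.float32)))
print('deck z',np.median(P[190:200,365:375,2]), 'table',np.median(P[200:210,290:300,2]))
# lip front edge: profile along grill x at y=34, z in .05-.13
o=np.array([.568,-.332,0]); G=Rz(-7.7).apply(P.reshape(-1,3)-o).reshape(P.shape)
for y in(0,.034,.06):
    s=m&(abs(G[...,1]-y)<.004)&(G[...,0]>.03); a=G[s]; a=a[a[:,0].argsort()]; print(y,(a[:,[0,2]]*1e3).round(0).astype(int).tolist()[::3])
E
```

```text
7.0 front slope deg 0.12 right slope 0.74 width 0.2397 o [ 0.5731 -0.3343  0.    ] [ 0.5724 -0.3292  0.    ]
7.7 front slope deg 0.82 right slope -0.05 width 0.2409 o [ 0.5737 -0.3334  0.    ] [ 0.5731 -0.3289  0.    ]
8.4 front slope deg 1.54 right slope -0.76 width 0.2399 o [ 0.5741 -0.3337  0.    ] [ 0.5734 -0.3287  0.    ]
knob 496 ((0.5656152367591858, -0.4233691692352295), (0.0423307865858078, 0.013076412491500378), 48.612548828125)
deck z 0.05565262998216962 table -0.0010213465200589811
0 [[30, 22], [31, 22], [31, 23], [32, 23], [32, 23], [33, 22], [34, 23], [34, 22], [35, 23], [35, 23], [36, 22], [36, 23], [37, 22], [37, 23], [38, 23], [38, 23], [39, 23], [39, 23], [40, 23], [41, 22], [41, 35], [42, 36], [42, 22], [42, 23], [42, 24], [42, 21], [42, 35], [43, 36], [43, 36], [43, 22], [43, 22], [44, 37], [44, 36], [44, 23], [44, 23], [44, 38], [45, 38], [46, 38], [46, 37], [47, 38], [47, 37], [48, 36], [52, 29], [52, 36], [52, 48], [52, 24], [52, 29], [52, 35], [52, 31], [52, 45], [52, 48], [52, 45], [52, 28], [53, 45], [53, 33], [53, 38], [53, 49], [53, 41], [53, 42], [54, 48]
[... 3982 characters left out ...]
 [42, 38], [42, 22], [43, 36], [43, 38], [43, 22], [43, 36], [44, 21], [44, 40], [44, 22], [44, 39], [45, 37], [46, 38], [46, 38], [47, 37], [48, 36], [48, 36], [51, 37], [51, 47], [51, 35], [52, 30], [52, 48], [52, 48], [52, 32], [52, 37], [52, 32], [52, 45], [52, 45], [52, 39], [52, 38], [53, 45], [53, 37], [53, 48], [53, 48], [54, 47], [55, 47], [55, 48], [55, 48], [56, 48], [56, 47], [57, 47], [57, 47], [58, 48], [58, 49], [59, 47], [60, 47], [60, 47], [61, 50], [61, 47], [62, 46], [62, 48], [62, 49], [63, 48], [64, 48], [64, 49], [65, 48], [65, 47], [66, 48], [66, 48], [66, 47], [67, 48], [67, 50], [68, 48], [69, 48], [69, 47], [70, 48], [71, 48], [72, 47], [73, 47], [74, 47], [75, 48]]
```

```bash
python3 - <<'E'
from h import *
d=load('w1')[1]; P=fcloud('w1'); o=np.array([.5682,-.3315,0]); G=(Rz(-7.7).apply(P.reshape(-1,3)-o)).reshape(P.shape); G[230:]=9
def fit(n,mask,i,j):
    g=G[mask]; v,w,x,y=cv2.fitLine(g[:,[j,i]].astype(np.float32),cv2.DIST_HUBER,0,.001,.001).ravel(); print(n,len(g),'at',round(np.median(g[:,i])*1e3,1),'slope',round(np.degrees(np.arctan(w/v)),2))
z=G[...,2];x=G[...,0];y=G[...,1]
fit('guardwall',(z>.067)&(z<.079)&(abs(x-.086)<.006)&(y>-.04)&(y<.1),0,1)
fit('ledge back inner',(z>.028)&(z<.044)&(abs(x-.052)<.004)&(y>-.03)&(y<.1),0,1)
fit('right rim inner',(z>.0505)&(z<.054)&(abs(y+.044)<.008)&(x>-.07)&(x<.06),1,0)
fit('left rim inner',(z>.0505)&(z<.054)&(abs(y-.112)<.008)&(x>-.07)&(x<.06),1,0)
fit('front rim inner',(z>.0505)&(z<.054)&(abs(x+.088)<.008)&(y>-.03)&(y<.1),0,1)
plan([.511,.0133,.13],Rz(13.4)*DOWN,8)
E
```

```text
guardwall 346 at 86.1 slope -0.48
ledge back inner 409 at 51.9 slope -0.49
right rim inner 157 at -45.2 slope 0.33
left rim inner 130 at 111.6 slope -0.11
front rim inner 122 at -88.7 slope -0.33
t 1.02 p [ 0.4586 -0.4034  0.2223] F [-0.6 -1.   0.6] w 86.7 gf 0.0
8 x mm [53.7  -6.05 11.56] deg [-0. -0. -6.]
```

```bash
python3 -m handwheel '[[0.06,0.0537,-0.006,0.0115,0,0,-6],[0.06,0.0537,-0.006,0.0115,0,0,-6],[0.06,0.0537,-0.006,0.0115,0,0,-6],[0.06,0.0537,-0.006,0.0115,0,0,-6],[0.06,0.0537,-0.006,0.0115,0,0,-6],[0.06,0.0537,-0.006,0.0115,0,0,-6],[0.06,0.0537,-0.006,0.0115,0,0,-6],[0.06,0.0537,-0.006,0.0115,0,0,-6],[0.06,0,0,0,0,0,0],[0.06,0,0,0,0,0,0]]' && python3 - <<'E'
from h import *
snap('wrist','w2'); im,d,*_=load('w2'); P=fcloud('w2')
m=(d>0)&(P[...,2]>.036)&(P[...,2]<.06)&(np.hypot(P[...,0]-.511,P[...,1]-.013)<.05)
q=P[m]; print('handle',len(q),cv2.minAreaRect(q[:,:2].astype(np.float32)),q[:,2].max())
m=(d>0)&(P[...,2]>.043)&m; print(cv2.minAreaRect(P[m][:,:2].astype(np.float32)))
m=(d>0)&(P[...,2]>.004)&(P[...,2]<.03)&(P[...,0]>.53)&(np.hypot(P[...,0]-.572,P[...,1]-.028)<.12)&(im.max(-1)<70); print(cv2.minAreaRect(P[m][:,:2].astype(np.float32)))
plan([.511,.0133,.021],Rz(13.4)*DOWN,1)
E
```

```text
time: 2.28
position: [0.512, 0.0083, 0.1305]
tool_rot: [1.956, 2.457, -0.001]
ft_force: [0.5, -0.5, 0.3]
grip_width: 0.692
grip_force: 0.0
handle 1297 ((0.5118429660797119, 0.01610920950770378), (0.01451076939702034, 0.06617080420255661), 14.783859252929688) 0.05260841150604127
((0.5118488669395447, 0.016086779534816742), (0.01451076939702034, 0.06612440943717957), 14.783859252929688)
((0.5963108539581299, 0.036202654242515564), (0.13269349932670593, 0.14839302003383636), 13.4007568359375)
t 2.33 p [0.5122 0.0079 0.1306] F [-1.1 -0.7 -0.1] w 60.2 gf 0.0
1 x mm [5.6800e+00 3.0000e-02 1.0955e+02] deg [-0.    0.06 -0.51]
```

View pics/w2.png

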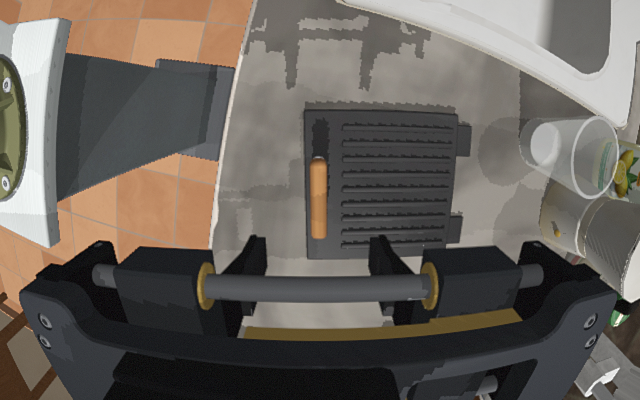

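The wrist view shows the handle at (319,199), between the finger lines once I shift about 7 mm along tool x. The plate's tabs are at (463,140) and (455,228), and the way down is clear. Descend and grip.

```bash
python3 -m handwheel '[[0.05,0.004,0,0.03,0,0,-0.5],[0.05,0.003,0,0.03,0,0,0],[0.05,0,0,0.03,0,0,0],[0.05,0,0,0.0195,0,0,0],[0.05,0,0,0,0,0,0],[0.0,0,0,0,0,0,0],[0.0,0,0,0,0,0,0],[0.0,0,0,0,0,0,0],[0.0,0,0,0,0,0,0],[0.0,0,0,0,0,0,0]]' 60; python3 -c "
from h import *
s=st();print((Rz(-13.5)*R.from_rotvec(s['tool_rot'])).as_matrix().round(3))"
```

```text
time: 3.58
position: [0.5104, 0.0172, 0.0213]
tool_rot: [1.942, 2.469, 0.0]
ft_force: [-0.3, 0.1, 2.3]
grip_width: 0.153
grip_force: 60.0
t 3.58 p [0.5104 0.0172 0.0213] F [-0.3  0.1  2.3] w 13.3 gf 60.0
[[-0.002  1.     0.   ]
 [ 1.     0.002 -0.   ]
 [-0.     0.    -1.   ]]
```

```bash
python3 -m handwheel '[[0,0,0,-0.01,0,0,0],[0,0,0,-0.03,0,0,0],[0,0,0,-0.04,0,0,0],[0,0,0,-0.04,0,0,0],[0,0,0,-0.03,6.5,0,0],[0,0,0,-0.01,6.5,0,0],[0,0,0,0,0,0,0],[0,0,0,0,0,0,0]]'; python3 - <<'E'
from h import *
s=st(); snap('wrist','w3'); im,d,*_=load('w3'); P=fcloud('w3')
T=R.from_rotvec(s['tool_rot']); Q=T.inv().apply(P.reshape(-1,3)-s['position']).reshape(P.shape)*1e3 # tool frame mm
Q=np.stack([Q[...,1],Q[...,0],-Q[...,2]],-1) # plate-like axes x,y,z rel TCP
m=(d>0)&(Q[...,0]>15)&(Q[...,0]<170)&(abs(Q[...,1])<90)&(Q[...,2]<0)&(Q[...,2]>-50)
q=Q[m]; q=q[:]; A=np.c_[q[:,:2],np.ones(len(q))]; c=np.linalg.lstsq(A,q[:,2],rcond=None)[0]
for _ in range(5):
    r=abs(q[:,2]-A@c)<4; c=np.linalg.lstsq(A[r],q[r,2],rcond=None)[0]
print('plane z',c.round(3),'slopes deg',np.degrees(np.arctan(c[:2])).round(2),r.sum())
print('rect',cv2.minAreaRect(q[r][:,:2].astype(np.float32)))
h=(d>0)&(abs(Q[...,0])<25)&(abs(Q[...,1])<60)&(Q[...,2]>12)&(Q[...,2]<40)&(im[...,2]>im[...,0]*1.6)&(im[...,2]>60)
print('handle',cv2.minAreaRect(Q[h][:,:2].astype(np.float32)),h.sum())
E
```

```text
time: 4.58
position: [0.5104, 0.0177, 0.1802]
tool_rot: [-1.847, -2.35, 0.268]
ft_force: [-0.2, -0.3, -2.9]
grip_width: 0.155
grip_force: 60.0
t 4.58 p [0.5104 0.0177 0.1802] F [-0.2 -0.3 -2.9] w 13.5 gf 60.0
plane z [-7.000e-03 -6.000e-03 -1.042e+01] slopes deg [-0.43 -0.34] 23269
rect ((78.39151763916016, -2.2224578857421875), (149.3817901611328, 126.99105072021484), 89.86634826660156)
handle ((3.769601345062256, -0.6981697082519531), (30.737714767456055, 65.6357192993164), 11.142099380493164) 2461
```

View pics/w3.png

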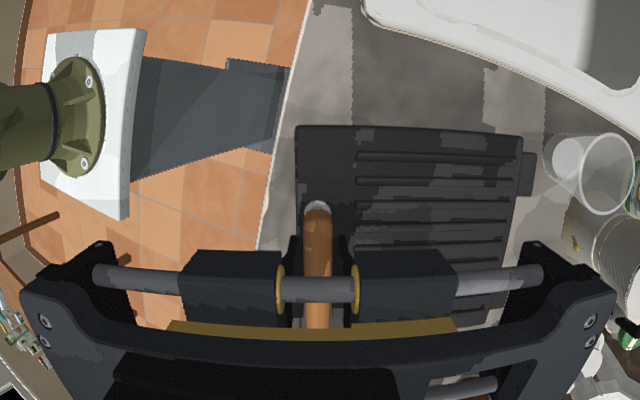

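The plate is square in the hand: slopes and yaw are under 0.5°, and the plate centre is 2.2 mm to -y of the TCP. In this view the right tab is hidden and the other is visible at (527,173). Next, carry it to above the well.

```bash
cat >> h.py <<'E'
GO=np.array([.5682,-.3320,0]); GY=8.0
OFF=np.array([-.062,.0022,.0215])
def tcp(tx,tz,th,ty=.034):
    Rp=Rz(GY)*R.from_euler('y',th,degrees=True)
    return GO+Rz(GY).apply([tx,ty,tz])+Rp.apply(OFF-[.093,0,0]), Rp*DOWN
def tabnow(s=None):
    s=s or st(); T=R.from_rotvec(s['tool_rot'])*DOWN.inv()
    e=(Rz(-GY)*T).as_euler('zyx',degrees=True); p=Rz(-GY).apply(np.array(s['position'])-T.apply(OFF-[.093,0,0])-GO)
    print('tab end grill mm',(p*1e3).round(1),'yaw,pitch,roll',e.round(2)); return s
E
python3 - <<'E'
from h import *
s=tabnow()
plan(*tcp(.045,.100,13),9,s)
E
```

```text
t 4.62 p [0.5102 0.0174 0.1804] F [-0.4  0.1 -2.8] w 13.5 gf 60.0
tab end grill mm [136.8 366.2 124.5] yaw,pitch,roll [ 5.79 12.97 -1.31]
9 x mm [-34.72 -11.25   5.41] deg [-0.    0.14  0.61]
```

```bash
python3 -m handwheel '[[0,-0.02,-0.05,0,0,0.14,0.6],[0,-0.03,-0.05,0,0,0.14,0.6],[0,-0.037,0,0,0,0.14,0.6],[0,-0.037,0,0,0,0.14,0.6],[0,-0.037,0,0,0,0.14,0.6],[0,-0.037,0,0,0,0.14,0.6],[0,-0.037,0,0.01,0,0.14,0.6],[0,-0.037,0,0.02,0,0.14,0.6],[0,-0.037,0,0.02,0,0.14,0.6],[0,0,0,0,0,0,0]]'; python3 - <<'E'
from h import *
s=tabnow()
plan(*tcp(.058,.054,13),4,s)
E
```

```text
time: 5.88
position: [0.4606, -0.3136, 0.1527]
tool_rot: [-1.96, -2.243, 0.26]
ft_force: [-0.3, 0.0, -2.6]
grip_width: 0.157
grip_force: 60.0
t 5.88 p [ 0.4606 -0.3136  0.1527] F [-0.3  0.  -2.6] w 13.6 gf 60.0
tab end grill mm [41.9 30.3 96.4] yaw,pitch,roll [-0.3  13.22  0.08]
4 x mm [0.76 6.29 9.55] deg [-0.05 -0.02 -0.07]
```

```bash
python3 -m handwheel '[[0,0.001,0.0063,0.0095,0,0,-0.15],[0,0.001,0.0063,0.0095,0,0,-0.15],[0,0.001,0.0063,0.0095,0,0,0],[0,0.001,0.0063,0.0095,0,0,0],[0,0,0,0,0,0,0],[0,0,0,0,0,0,0]]'; python3 - <<'E'
from h import *
s=tabnow()
snap('side','s1'); im=load('s1')[0][140:240,290:420]; cv2.imwrite('pics/s1c.png',cv2.resize(im,None,fx=5.5,fy=5.5,interpolation=cv2.INTER_CUBIC))
plan(*tcp(.058,.050,13),1,s)
plan(*tcp(.083,.050,13),1,s)
# wrist check of left rim vs plate
snap('wrist','w4'); im,d,*_=load('w4'); P=fcloud('w4'); G=Rz(-GY).apply(P.reshape(-1,3)-GO).reshape(P.shape)
E
```

```text
time: 6.62
position: [0.4796, -0.3038, 0.1122]
tool_rot: [-1.949, -2.257, 0.256]
ft_force: [0.6, -0.1, -3.7]
grip_width: 0.156
grip_force: 60.0
t 6.62 p [ 0.4796 -0.3038  0.1122] F [ 0.6 -0.1 -3.7] w 13.6 gf 60.0
tab end grill mm [62.4 39.1 56.3] yaw,pitch,roll [ 0.39 13.   -0.02]
1 x mm [-4.04 -2.84  7.17] deg [-0.    0.02  0.38]
1 x mm [-4.2  21.52  1.55] deg [-0.    0.02  0.38]
```

View pics/s1c.png

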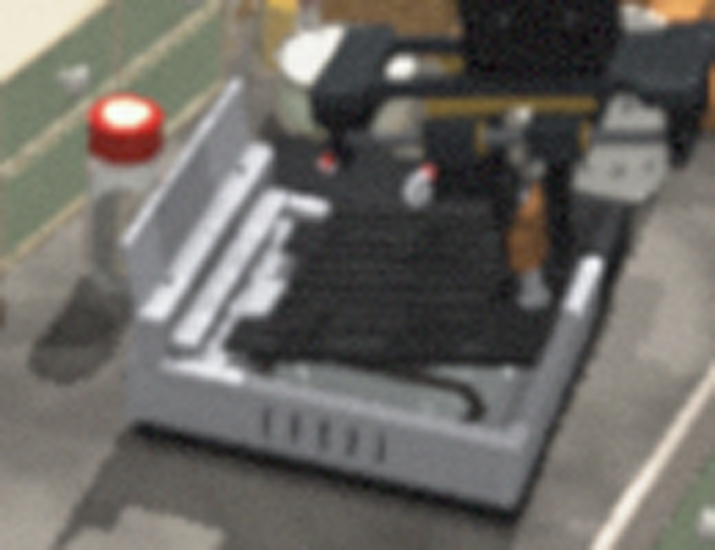

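View pics/w4.png

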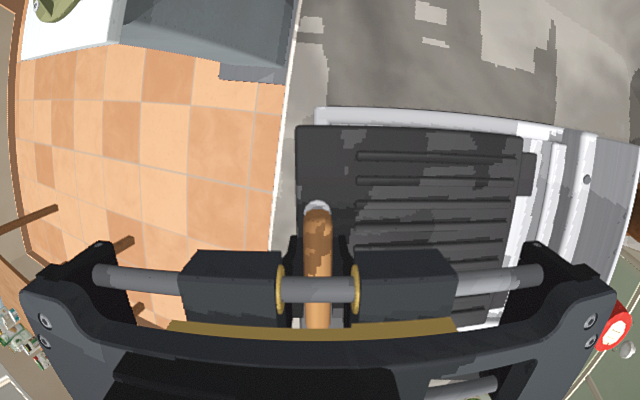

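The side crop shows the plate with its front raised over the well and the tabs short of the lip slot. The wrist view shows the left tab end at about (535,175), the lip band at (553,195) and the left rim along row 120. Next, measure the relative gaps in the same wrist picture.

```bash
python3 - <<'E'
from h import *
s=tabnow(); im,d,*_=load('w4'); P=fcloud('w4'); G=Rz(-GY).apply(P.reshape(-1,3)-GO).reshape(P.shape)*1e3
G[d<=0]=999; G[240:]=999
def col(u,v0,v1): 
    print('col',u,[(v,*G[v,u].round(0).astype(int),int(im[v,u].max())) for v in range(v0,v1)])
for u in(400,480): col(u,104,142)
for v in(175,195): print('row',v,[(u,*G[v,u].round(0).astype(int),int(im[v,u].max())) for u in range(508,600,2)])
E
```

```text
t 6.72 p [ 0.4797 -0.304   0.1125] F [-1.1 -0.  -3.4] w 13.3 gf 60.0
tab end grill mm [62.5 38.8 56.7] yaw,pitch,roll [ 0.37 12.97 -0.04]
col 400 [(104, np.int64(-37), np.int64(128), np.int64(-1), 134), (105, np.int64(-37), np.int64(127), np.int64(-2), 134), (106, np.int64(-37), np.int64(126), np.int64(-1), 137), (107, np.int64(-37), np.int64(126), np.int64(-1), 132), (108, np.int64(-38), np.int64(124), np.int64(18), 76), (109, np.int64(-39), np.int64(123), np.int64(54), 178), (110, np.int64(-39), np.int64(123), np.int64(55), 199), (111, np.int64(-39), np.int64(122), np.int64(54), 202), (112, np.int64(-39), np.int64(121), np.int64(56), 206), (113, np.int64(-39), np.int64(121), np.int64(56), 208), (114, np.int64(-39), np.int64(120), np.int64(57), 210), (115, np.int64(-39), np.int64(119), np.int64(56), 210), (116, np.int64(-39), np.int64(119), np.int64(56), 209), (117, np.int64(-39), np.int64(118), np.int64(56), 209), (118, np.int64(-39), np.int64(117), np.int64(57), 209), (119, np.int64(-39), np.int64(116), np.int64(55), 208), (120, np.int64(-39), np.int64(116), np.int64(56), 207), (1
[... 7508 characters left out ...]
 np.int64(86), np.int64(80), np.int64(83), 206), (576, np.int64(90), np.int64(80), np.int64(81), 228), (578, np.int64(89), np.int64(81), np.int64(85), 242), (580, np.int64(92), np.int64(81), np.int64(83), 226), (582, np.int64(94), np.int64(81), np.int64(83), 228), (584, np.int64(96), np.int64(81), np.int64(83), 226), (586, np.int64(97), np.int64(81), np.int64(84), 228), (588, np.int64(99), np.int64(81), np.int64(84), 148), (590, np.int64(99), np.int64(82), np.int64(86), 128), (592, np.int64(100), np.int64(83), np.int64(88), 131), (594, np.int64(100), np.int64(83), np.int64(90), 129), (596, np.int64(100), np.int64(84), np.int64(92), 131), (598, np.int64(101), np.int64(84), np.int64(94), 138)]
```

```bash
python3 -m handwheel '[[0,-0.002,-0.0014,0.0036,0,0,0.2],[0,-0.002,-0.0014,0.0036,0,0,0.18],[0,0,0,0,0,0,0],[0,0,0,0,0,0,0],[0,0,0,0,0,0,0]]'; python3 - <<'E'
from h import *
s=tabnow()
plan(*tcp(.060,.0498,13),1,s)
plan(*tcp(.083,.0498,13),1,s)
E
```

```text
time: 7.35
position: [0.4759, -0.3082, 0.1058]
tool_rot: [-1.956, -2.251, 0.256]
ft_force: [-0.3, -0.1, -2.5]
grip_width: 0.156
grip_force: 60.0
t 7.35 p [ 0.4759 -0.3082  0.1058] F [-0.3 -0.1 -2.5] w 13.6 gf 60.0
tab end grill mm [58.1 34.3 50. ] yaw,pitch,roll [ 1.000e-02  1.299e+01 -2.000e-02]
1 x mm [-0.23  1.85 -0.28] deg [0.01 0.02 0.01]
1 x mm [-0.24 24.26 -5.45] deg [0.01 0.02 0.01]
```

```bash
python3 -m handwheel '[[0,0,0.0048,-0.0011,0,0,0],[0,0,0.0048,-0.0011,0,0,0],[0,0,0.0048,-0.0011,0,0,0],[0,0,0,0,0,0,0]]'; python3 -c "
from h import *
tabnow()"; python3 -m handwheel '[[0,0,0.0048,-0.0011,0,0,0],[0,0,0.0048,-0.0011,0,0,0],[0,0,0,0,0,0,0],[0,0,0,0,0,0,0]]';  python3 - <<'E'
from h import *
s=tabnow(); snap('wrist','w5'); im,d,*_=load('w5'); P=fcloud('w5'); G=Rz(-GY).apply(P.reshape(-1,3)-GO).reshape(P.shape)*1e3
G[240:]=999
for v in(160,195): print('row',v,[tuple(map(int,G[v,u].round(0)))+(int(im[v,u].max()),) for u in range(510,570,3)])
print('col',[tuple(map(int,G[v,430].round(0)))+(int(im[v,430].max()),) for v in range(118,142,2)])
plan(*tcp(.083,.0480,13),1,s); plan(*tcp(.083,.0482,6.5),1,s)
E
```

```text
time: 7.85
position: [0.491, -0.3058, 0.1055]
tool_rot: [-1.955, -2.252, 0.256]
ft_force: [-0.1, 0.3, -3.6]
grip_width: 0.154
grip_force: 60.0
t 7.85 p [ 0.491  -0.3058  0.1055] F [-0.1  0.3 -3.6] w 13.4 gf 60.0
tab end grill mm [73.4 34.6 49.8] yaw,pitch,roll [ 0.05 12.98 -0.  ]
time: 8.35
position: [0.5001, -0.3049, 0.1056]
tool_rot: [-1.956, -2.25, 0.257]
ft_force: [0.6, 0.3, -3.6]
grip_width: 0.154
grip_force: 60.0
t 8.35 p [ 0.5001 -0.3049  0.1056] F [ 0.6  0.3 -3.6] w 13.4 gf 60.0
tab end grill mm [82.5 34.1 49.7] yaw,pitch,roll [-0.000e+00  1.302e+01 -1.000e-02]
row 160 [(55, 93, 69, 85), (57, 93, 69, 80), (60, 93, 68, 76), (65, 93, 63, 80), (70, 92, 56, 74), (73, 92, 56, 65), (-26, 118, 263, 42), (74, 94, 63, 202), (76, 94, 64, 252), (78, 94, 64, 255), (82, 94, 62, 232), (84, 95, 63, 231), (86, 95, 63, 212), (86, 96, 68, 126), (86, 96, 71, 122), (86, 97, 76, 125), (87, 98, 79, 136), (87, 98, 82, 216), (89, 99, 83, 243), (92, 99, 83, 235)]
row 195 [(61, 69, 64, 77), (64, 68, 62, 81), (69, 67, 57, 69), (72, 67, 55, 66), (74, 67, 57, 44), (74, 69, 62, 133), (75, 70, 65, 232), (77, 70, 64, 240), (80, 70, 64, 224), (83, 70, 63, 222), (85, 70, 63, 231), (87, 71, 65, 103), (86, 72, 70, 105), (86, 73, 75, 104), (86, 75, 80, 104), (87, 75, 81, 187), (-26, 118, 263, 225), (91, 76, 84, 249), (94, 76, 83, 223), (96, 76, 83, 232)]
col [(1, 114, 55, 190), (1, 113, 55, 166), (3, 112, 47, 167), (3, 110, 46, 205), (3, 109, 46, 190), (-1, 109, 77, 119), (-1, 108, 78, 57), (-1, 107, 79, 81), (-1, 105, 79, 87), (-1, 104, 79, 87), (-1, 103, 79, 87), (-1, 102, 79, 88)]
1 x mm [-0.15  0.9   1.6 ] deg [-0.02  0.01 -0.  ]
1 x mm [-0.15 -0.58 19.09] deg [-6.52  0.01 -0.  ]
```

Both tabs are under the lip: the tab top reads z 55–57 at x 72–74, going below the lip edge, with no contact force. Next, plan lowering the front as a rotation about the tab ends.

```bash
python3 -c "
from h import *
s=tabnow()
plan(*tcp(.083,.0482,2),10,s)
plan(*tcp(.083,.0482,0),12,s)"
```

```text
t 8.4 p [ 0.5    -0.3049  0.1056] F [ 0.1  1.3 -3.9] w 13.6 gf 60.0
tab end grill mm [82.4 34.1 49.7] yaw,pitch,roll [-0.000e+00  1.302e+01 -1.000e-02]
10 x mm [-0.01 -0.3   3.13] deg [-1.1  0.  -0. ]
12 x mm [-0.01 -0.31  3.06] deg [-1.08  0.   -0.  ]
```

```bash
python3 -m handwheel '[[0,0,-0.0003,0.0031,-1.1,0,0],[0,0,-0.0003,0.0031,-1.1,0,0],[0,0,-0.0003,0.0031,-1.1,0,0],[0,0,-0.0003,0.0031,-1.1,0,0],[0,0,-0.0003,0.0031,-1.1,0,0],[0,0,-0.0003,0.0031,-1.1,0,0],[0,0,-0.0003,0.0031,-1.1,0,0],[0,0,-0.0003,0.0031,-1.1,0,0],[0,0,0,0,0,0,0],[0,0,0,0,0,0,0]]'; python3 -c "
from h import *
s=tabnow()
plan(*tcp(.083,.0482,0),4,s)"
```

```text
time: 9.65
position: [0.494, -0.3058, 0.0817]
tool_rot: [-2.029, -2.334, 0.086]
ft_force: [-1.0, -0.2, -4.2]
grip_width: 0.155
grip_force: 60.1
t 9.65 p [ 0.494  -0.3058  0.0817] F [-1.  -0.2 -4.2] w 13.5 gf 60.1
tab end grill mm [83.2 34.1 48.9] yaw,pitch,roll [ 0.    4.19 -0.02]
4 x mm [-0.02 -0.41  3.01] deg [-1.05  0.    0.  ]
```

```bash
python3 -m handwheel '[[0,0,-0.0003,0.003,-1.05,0,0],[0,0,-0.0003,0.003,-1.05,0,0],[0,0,-0.0003,0.003,-1.05,0,0],[0,0,0,0,0,0,0],[0,0,0,0,0,0,0]]'; python3 -c "
from h import *
s=tabnow()
plan(*tcp(.083,.0480,0),2,s)"
```

```text
time: 10.28
position: [0.4924, -0.3061, 0.0727]
tool_rot: [-2.053, -2.362, 0.022]
ft_force: [-0.8, -0.0, -3.4]
grip_width: 0.151
grip_force: 60.0
t 10.28 p [ 0.4924 -0.3061  0.0727] F [-0.8 -0.  -3.4] w 13.2 gf 60.0
tab end grill mm [83.1 33.9 48.4] yaw,pitch,roll [-0.01  1.06 -0.02]
2 x mm [ 0.01 -0.23  1.63] deg [-0.53  0.01 -0.  ]
```

```bash
python3 -m handwheel '[[0,0,-0.0002,0.0015,-0.5,0,0],[0,0,-0.0002,0.0013,-0.4,0,0],[0,0,0,0,0,0,0],[0,0,0,0,0,0,0]]'; python3 -m handwheel '[[0,0,0,0.0006,-0.15,0,0],[0,0,0,0.0006,0,0,0],[0,0,0,0,0,0,0]]'; python3 - <<'E'
from h import *
s=tabnow(); im,d=snap('wrist','w6'); P=fcloud('w6'); G=Rz(-GY).apply(P.reshape(-1,3)-GO).reshape(P.shape)*1e3
m=(d>0)&(abs(G[...,0]+15)<80)&(abs(G[...,1]-70)<38)&(G[...,2]<75)&(G[...,2]>40); m[235:]=0; m&=im.max(-1)<110
q=G[m]; A=np.c_[q[:,:2],np.ones(len(q))]; c=np.linalg.lstsq(A,q[:,2],rcond=None)[0]; print('plate plane slope deg',np.degrees(np.arctan(c[:2])).round(2),'z at centre',c@[-10,34,1])
E
```

```text
time: 10.78
position: [0.4921, -0.3061, 0.0699]
tool_rot: [-2.06, -2.37, 0.003]
ft_force: [0.6, 0.5, -1.6]
grip_width: 0.158
grip_force: 60.0
time: 11.15
position: [0.4921, -0.3061, 0.0693]
tool_rot: [2.061, 2.371, -0.001]
ft_force: [-3.1, 0.7, 6.3]
grip_width: 0.158
grip_force: 60.0
t 11.15 p [ 0.4921 -0.3061  0.0693] F [-3.1  0.7  6.3] w 13.7 gf 60.0
tab end grill mm [83.2 34.1 47.8] yaw,pitch,roll [ 0.    0.01 -0.03]
plate plane slope deg [ 0.32 -0.67] z at centre 58.74336579280011
```

The contact force has turned upward and the plate is flat at home height. Release gently and retreat upwards, then look from the side and from the wrist.

```bash
python3 -m handwheel '[[0.02,0,0,0,0,0,0],[0.04,0,0,0,0,0,0],[0.05,0,0,0,0,0,0],[0.05,0,0,0,0,0,0]]' 10; python3 -m handwheel '[[0.05,0,0,-0.02,0,0,0],[0.05,0,0,-0.04,0,0,0],[0.05,0,0,-0.04,0,0,0],[0.05,0,0,-0.04,0,0,0],[0.05,0,0,-0.01,0,0,0],[0.05,0,0,0,0,0,0]]'; python3 - <<'E'
from h import *
s=st(); im,d=snap('wrist','w7'); P=fcloud('w7'); G=Rz(-GY).apply(P.reshape(-1,3)-GO).reshape(P.shape)*1e3
m=(d>0)&(abs(G[...,0]+10)<72)&(abs(G[...,1]-34)<72)&(G[...,2]<75)&(G[...,2]>40); m[235:]=0
q=G[m]; A=np.c_[q[:,:2],np.ones(len(q))]; c=np.linalg.lstsq(A,q[:,2],rcond=None)[0]
for _ in range(4):
    r=abs(q[:,2]-A@c)<4; c=np.linalg.lstsq(A[r],q[r,2],rcond=None)[0]
print('plate slope deg',np.degrees(np.arctan(c[:2])).round(2),'z',c@[-10,34,1])
h=(d>0)&(G[...,2]>90)&(G[...,2]<108)&(abs(G[...,0]+72)<25)&(abs(G[...,1]-34)<45); print('handle grill frame',cv2.minAreaRect(G[h][:,:2].astype(np.float32)),'expect -72,34')
k=(d>0)&(P[...,2]>.078)&(P[...,2]<.092)&(np.hypot(P[...,0]-.5655,P[...,1]+.4235)<.03); k[250:]=0
print('knob',k.sum(),cv2.minAreaRect(P[k][:,:2].astype(np.float32)) if k.sum()>5 else '')
plan([.5655,-.4235,.19],Rz(49)*DOWN*R.from_euler('z',90,degrees=True),1,s)
plan([.5655,-.4235,.19],Rz(49)*DOWN*R.from_euler('z',-90,degrees=True),1,s)
print(np.round(s['joint_positions'],2))
E
```

```text
time: 11.7
position: [0.4921, -0.3059, 0.0684]
tool_rot: [2.061, 2.371, -0.0]
ft_force: [-0.5, 0.5, 0.9]
grip_width: 0.479
grip_force: 0.0
time: 12.45
position: [0.4924, -0.3061, 0.2197]
tool_rot: [2.06, 2.37, -0.0]
ft_force: [0.3, 0.0, -0.5]
grip_width: 0.574
grip_force: 0.0
t 12.45 p [ 0.4924 -0.3061  0.2197] F [ 0.3  0.  -0.5] w 49.9 gf 0.0
plate slope deg [ 0.29 -0.14] z 58.377532339309575
handle grill frame ((-71.2448959350586, 34.173179626464844), (14.301127433776855, 66.69039154052734), 0.3837241232395172) expect -72,34
knob 0 
1 x mm [-126.38   55.97   29.95] deg [ 0.1   0.06 49.01]
1 x mm [-126.38   55.97   29.95] deg [-7.0000e-02  1.3000e-01 -1.3099e+02]
[ 0.96  0.21 -0.52  1.62  0.11  1.34  0.57]
```

View pics/w7.png

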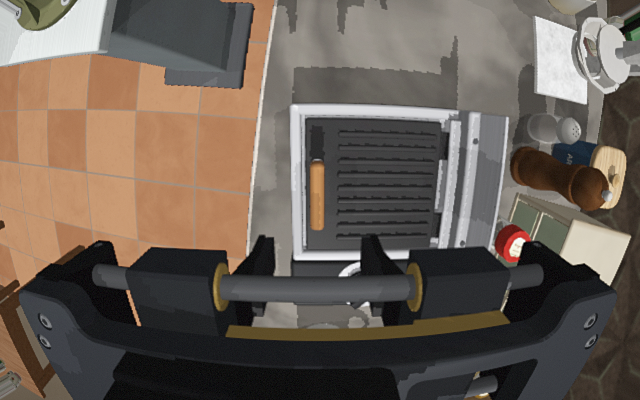

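The plate is fully home: its handle is at (-71,34) in the grill frame against (-72,34) expected, it lies flat, and the tabs at (444,140) and (440,222) are under the lip. Now the timer.

```bash
python3 -c "
from h import *
plan([.5655,-.4235,.17],Rz(49)*DOWN*R.from_euler('z',90,degrees=True),6)"
```

```text
t 12.5 p [ 0.4918 -0.3058  0.2183] F [ 0.1 -1.  -0.4] w 49.6 gf 0.0
6 x mm [-17.01  16.71   8.04] deg [-0.    0.    8.17]
```

```bash
python3 -m handwheel '[[0.04,-0.017,0.0167,0.008,0,0,8.17],[0.04,-0.017,0.0167,0.008,0,0,8.17],[0.04,-0.017,0.0167,0.008,0,0,8.17],[0.04,-0.017,0.0167,0.008,0,0,8.17],[0.04,-0.017,0.0167,0.008,0,0,8.17],[0.04,-0.017,0.0167,0.008,0,0,8.17],[0.04,0,0,0,0,0,0],[0.04,0,0,0,0,0,0]]'; python3 - <<'E'
from h import *
s=st(); im,d=snap('wrist','w8'); P=fcloud('w8')
k=(d>0)&(P[...,2]>.08)&(P[...,2]<.092)&(np.hypot(P[...,0]-.5655,P[...,1]+.4235)<.028)
q=P[k]; print('knob',k.sum(),cv2.minAreaRect(q[:,:2].astype(np.float32)))
print(np.round(s['joint_positions'],2))
plan([.5655,-.4235,.067],Rz(49)*DOWN*R.from_euler('z',90,degrees=True),1)
E
```

```text
time: 13.5
position: [0.5656, -0.422, 0.1696]
tool_rot: [-2.855, -1.306, 0.001]
ft_force: [-0.3, 1.9, -0.1]
grip_width: 0.466
grip_force: 0.0
t 13.5 p [ 0.5656 -0.422   0.1696] F [-0.3  1.9 -0.1] w 40.5 gf 0.0
knob 663 ((0.566823422908783, -0.4233906865119934), (0.041784368455410004, 0.012328432872891426), 50.18426513671875)
[ 0.85  0.49 -0.35  1.35  0.17  1.33 -0.22]
t 13.55 p [ 0.566  -0.422   0.1703] F [-0.5  0.1  0.4] w 40.2 gf 0.0
1 x mm [ -1.54   0.78 103.31] deg [-0.06 -0.04  0.16]
```

```bash
python3 -m handwheel '[[0.04,-0.001,0.0004,0.03,0,0,-0.4],[0.04,0,0,0.03,0,0,0],[0.04,0,0,0.03,0,0,0],[0.04,0,0,0.013,0,0,0],[0.04,0,0,0,0,0,0],[0.0,0,0,0,0,0,0],[0.0,0,0,0,0,0,0],[0.0,0,0,0,0,0,0],[0.0,0,0,0,0,0,0]]' 30; python3 -c "
from h import *
s=st(); e=(Rz(-8)*R.from_rotvec(s['tool_rot'])*(DOWN*R.from_euler('z',90,degrees=True)).inv()).as_rotvec(); print(e,'timer',.75-e[2],s['torque'])"
```

```text
time: 14.68
position: [0.5656, -0.4247, 0.0682]
tool_rot: [2.854, 1.312, 0.0]
ft_force: [-0.9, 1.2, 1.4]
grip_width: 0.136
grip_force: 29.9
t 14.68 p [ 0.5656 -0.4247  0.0682] F [-0.9  1.2  1.4] w 11.8 gf 29.9
[-6.31714711e-04 -7.00288534e-05  7.22332445e-01] timer 0.027667555375519903 [0.11838069 0.13276277 0.03100108]
```

```bash
python3 -m handwheel '[[0,0,0,0,0,0,6],[0,0,0,0,0,0,6],[0,0,0,0,0,0,6],[0,0,0,0,0,0,6],[0,0,0,0,0,0,6],[0,0,0,0,0,0,6],[0,0,0,0,0,0,0]]'; cat >> h.py <<'E'
def timer():
    s=st(); e=(Rz(-GY)*R.from_rotvec(s['tool_rot'])*(DOWN*R.from_euler('z',90,degrees=True)).inv()).as_rotvec(); print('timer',(.75-e[2]).round(3),'M',np.round(s['torque'],2),'j7',s['joint_positions'][6].round(2))
E
python3 -c "
from h import *
timer()"
```

```text
time: 15.55
position: [0.5655, -0.4246, 0.0682]
tool_rot: [3.119, 0.368, -0.0]
ft_force: [-1.3, 0.2, 4.3]
grip_width: 0.136
grip_force: 30.0
t 15.55 p [ 0.5655 -0.4246  0.0682] F [-1.3  0.2  4.3] w 11.9 gf 30.0
timer 0.655 M [ 0.17  0.31 -0.13] j7 -0.81
```

Low forces and the knob follows. On to about 1.38 rad.

```bash
python3 -m handwheel '[[0,0,0,0,0,0,6],[0,0,0,0,0,0,6],[0,0,0,0,0,0,6],[0,0,0,0,0,0,6],[0,0,0,0,0,0,6],[0,0,0,0,0,0,6],[0,0,0,0,0,0,6],[0,0,0,0,0,0,0],[0,0,0,0,0,0,0]]'; python3 -c "
from h import *
timer()"
```

```text
time: 16.68
position: [0.5655, -0.4245, 0.0682]
tool_rot: [3.045, -0.772, 0.0]
ft_force: [-2.6, 1.5, 4.8]
grip_width: 0.135
grip_force: 30.0
t 16.68 p [ 0.5655 -0.4245  0.0682] F [-2.6  1.5  4.8] w 11.7 gf 30.0
timer 1.386 M [ 0.44  0.43 -0.01] j7 -1.49
```

```bash
python3 -m handwheel '[[0,0,0,0,0,0,-6],[0,0,0,0,0,0,-6],[0,0,0,0,0,0,-6],[0,0,0,0,0,0,-6],[0,0,0,0,0,0,-6],[0,0,0,0,0,0,-6],[0,0,0,0,0,0,-0.4],[0,0,0,0,0,0,0],[0,0,0,0,0,0,0]]'; python3 -c "
from h import *
timer()"
```

```text
time: 17.8
position: [0.5655, -0.4247, 0.0682]
tool_rot: [3.134, 0.217, 0.0]
ft_force: [-2.1, 0.2, 4.7]
grip_width: 0.138
grip_force: 29.9
t 17.8 p [ 0.5655 -0.4247  0.0682] F [-2.1  0.2  4.7] w 12.0 gf 29.9
timer 0.751 M [0.38 0.48 0.03] j7 -0.9
```

Release, rise, and look straight down with the wrist camera to check the pointer against the ticks.

```bash
python3 -m handwheel '[[0.02,0,0,0,0,0,0],[0.04,0,0,0,0,0,0],[0.05,0,0,0,0,0,0],[0.05,0,0,-0.02,0,0,0],[0.05,0,0,-0.04,0,0,0],[0.05,0,0,-0.04,0,0,0],[0.05,0,0,-0.04,0,0,0],[0.05,0,0,0,0,0,0],[0.05,0,0,0,0,0,0]]' 10; python3 - <<'E'
from h import *
s=st(); im,d=snap('wrist','w9'); P=fcloud('w9')
k=(d>0)&(P[...,2]>.08)&(P[...,2]<.092)&(np.hypot(P[...,0]-.5662,P[...,1]+.4235)<.028)
r=cv2.minAreaRect(P[k][:,:2].astype(np.float32)); print(r)
v,u=np.where(k); cu,cv=int(u.mean()),int(v.mean()); print(cu,cv)
c=im[max(cv-45,0):cv+45,cu-60:cu+60]; cv2.imwrite('pics/w9c.png',cv2.resize(c,None,fx=6.5,fy=6.5,interpolation=cv2.INTER_CUBIC))
E
```

```text
time: 18.92
position: [0.5654, -0.4245, 0.2082]
tool_rot: [3.134, 0.213, 0.001]
ft_force: [-0.1, 0.7, -0.4]
grip_width: 0.575
grip_force: 0.0
t 18.93 p [ 0.5654 -0.4245  0.2082] F [-0.1  0.7 -0.4] w 50.0 gf 0.0
((0.5671009421348572, -0.4237276613712311), (0.04156853258609772, 0.010752195492386818), 7.994863986968994)
317 192
```

View pics/w9c.png

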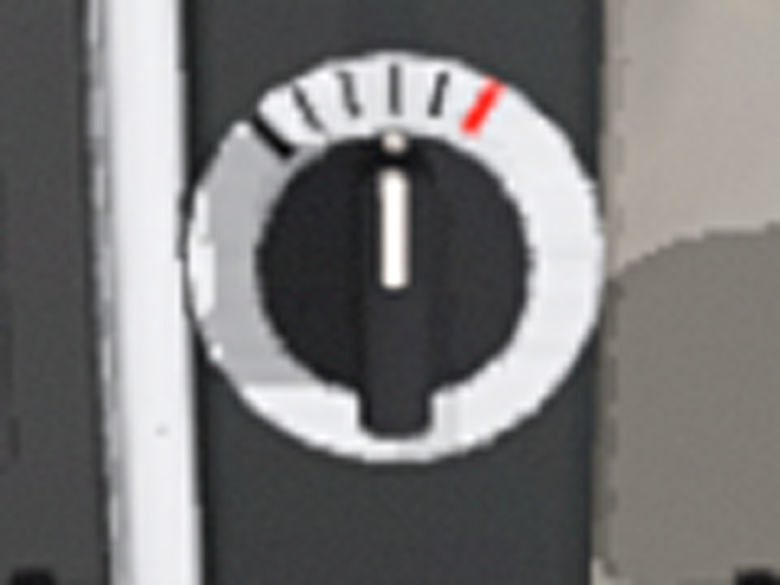

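The pointer, crop (394,140–290), lines up with the fourth tick at (396,90), which is 6 minutes. The gripper is clear, so I'm handing in.

```bash
python3 -c "
from h import *
print(ctrl.close_job())"
```

```text
the job is handed in; nothing more can be done
None
```

The plate lies flat and fully home with both rear tabs under the lip, and the timer, turned to about 11 minutes (past the red mark), then back, points at 6; the gripper touched none of the bystanders, and the job was handed in at about 19 s.

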